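# Clamp a pressure transmitter in the test cradle

### The job

Mount the yellow-headed pressure transmitter in the test cradle: turn the red clamp knob to free the blue tailstock, slide the tailstock fully back, then take the transmitter from its rest and lay it in the cradle's two V-blocks, yellow head towards the end stop, and let go of it. Slide the tailstock up so that its nose pinches the transmitter, head touching the end stop, and turn the knob tight to lock it there. Do not drop the transmitter on the table, and leave everything else on the table where it is.

Things in the scene. Friction and masses are not known exactly. Their poses are not given: they have to be found in the camera images.
- cradle: test cradle fixed to the table: aluminium base plate 12 thick (x -115 to +235, y +-55), black V-blocks for the head (20 wide, centred at x -65) and the stem (14 wide, at x +45), blue end stop 68 high with its face at x -95, rail and tailstock on the +x side. Origin on the table surface under the middle of the seat; x along the rail from end stop to tailstock, z up
- seat (a point): point on the seat line of the cradle, at cradle x 0, y 0, 45 high: where the transmitter's origin lies when its head touches the end stop. A seated transmitter lies along the cradle x, axis 45 above the table, head towards -x; the Vs centre it if it is lowered within about 8 of the line
- stop_face (a point): middle of the end stop's face, at cradle x -95, 45 high; x axis as the cradle's
- tailstock (a joint): slide of the tailstock, m: 0 nearest the V-blocks (nose at cradle x +55), 0.08 fully back against its rear stop (nose at +135); 0.04 when pinching a transmitter whose head touches the end stop. It starts at 0.008 to 0.025, clamped, in the way of the stem. Freed, it slides with about 2 N, no spring; it can be moved by holding the knob's bar
- nose (a point): centre of the flat front face of the tailstock's steel nose (20 diameter, 20 long), 45 high; axes as the cradle's. The tailstock is a blue block 60 long, 62 wide, top 64 above the table; the knob's axis is 50 behind this face (cradle +x)
- clamp_knob (a joint): turn of the clamp knob, rad, growing clockwise seen from above = tightening: 0 fully loose (stop), bar in line with the rail; 1.45 fully tight (stop), bar nearly across the rail. The brake begins to grip the rail at about 0.7; below 0.4 it is free, above 1.2 tight, holding the tailstock against 25 N. It stays as left; turning takes under 0.3 N m. Start: 1.25 to 1.4
- knob_grip (a point): on the knob's axis, 92 above the table, the height at which to grip the bar. The knob is a red upright bar 46 long, 13 wide, 28 tall (from 76 to 104 above the table) on a round 24 mm hub 12 tall, on top of the tailstock; its x axis runs along the bar (a white line marks the +x end), its z up
- transmitter: pressure transmitter, 190 long, 0.55 kg: yellow round head 54 diameter (x -95 to -35), then steel stem 24 diameter (x -35 to +95; a 34 collar from -35 to -23). Origin on its axis at mid length, which is near its centre of mass: the place to grip the stem (from above, across it); x along the axis from head to stem tip. Its roll is of no account
- head_end (a point): centre of the flat outer end of the yellow head, at transmitter x -95
- stem_tip (a point): centre of the stem's flat end, at transmitter x +95
- rest: grey rest fixed to the table, base 170 x 100 x 10 with two V-blocks like the cradle's at x -65 and +45 (20 and 14 wide); the transmitter lies in it at first, head towards -x, axis 45 above the table. Origin on the table under the seat line
- multimeter: yellow hand multimeter, 190 x 90 x 40, lying flat, a bystander; origin at the centre of its underside
- gauge: round steel pressure gauge lying face up, 80 across, 32 high, brass stem 30 long at the side, a bystander; origin at the centre of its underside
- screwdriver: screwdriver lying on the table, about 200 long, a bystander
- wrench: steel wrench lying on the table, a bystander
- paste_jar: small jar of 56 diameter, 60 high, a bystander; origin at the centre of its underside
- fitting: small brass fitting of 28 diameter standing 34 high, a bystander; origin at the centre of its underside
- parts_bin: open red bin 130 x 100 x 50, a bystander; origin at the centre of its underside
- calibrator: dark green handheld calibrator 150 x 75 x 26, lying flat, a bystander; origin at the centre of its underside

How it is judged:
On the way, in this order (a step that is already met when the one before it is completed fails the run):
1. the clamp knob is loosened (value of joint clamp_knob below 0.5 rad), for 0.1 s.
2. the tailstock is drawn fully back (within 12 mm of its rear stop) (value of joint tailstock above 0.068 m), for 0.1 s.
3. the transmitter lies in both V-blocks, head towards the end stop, released (z of transmitter in the frame of cradle between 0.039 and 0.051 m and y of transmitter in the frame of cradle between -0.006 and 0.006 m and angle between the x axis of transmitter and the x axis of cradle, either way round below 0.07 rad and x of head_end in the frame of cradle below -0.06 m and contact force between the fingers and transmitter below 0.1 N and linear speed of transmitter below 0.02 m/s), for 0.2 s.
4. the tailstock's nose and the end stop pinch the transmitter (within 4 mm each) (z of transmitter in the frame of cradle between 0.039 and 0.051 m and y of transmitter in the frame of cradle between -0.006 and 0.006 m and angle between the x axis of transmitter and the x axis of cradle, either way round below 0.07 rad and x of head_end in the frame of cradle below -0.06 m and distance between nose and stem_tip below 0.007 m and x of head_end in the frame of stop_face below 0.004 m and x of stem_tip in the frame of nose above -0.004 m), for 0.1 s.
At the end, for the whole second after the job is handed in: The transmitter lies at rest in both V-blocks (axis within 6 mm of the seat line and 0.07 rad of its direction), its head within 4 mm of the end stop, the tailstock's nose within 4 mm of its tip, and the clamp knob is tight (beyond 1.1 rad) (all of step 4 and value of joint clamp_knob above 1.1 rad and linear speed of transmitter below 0.01 m/s); the robot touches nothing.
It fails at once if the transmitter is dropped on the table (height (world z) of transmitter below 0.032 m).
It fails at once if a bystander is displaced by more than 25 mm (distance of any of multimeter, gauge, screwdriver, wrench, paste_jar, fitting, parts_bin, calibrator from where it was at the start of the episode above 0.025 m).
It also fails if it takes over 64 s, if anything falls off the work surface, if the arm or the gripper's body presses on something with over 40 N, if the wrist force passes 120 N, or if a joint passes its speed limit or range.

### The arm

A 7-joint arm with a two-finger parallel gripper is mounted at the origin on the work surface. World frame = base frame: x ahead of the robot, y to its left, z up, the work surface at z = 0. Lengths are in m, angles in rad, forces in N, time in s.
With the tool pointing down it reaches from about 0.425 to 0.875 m from the base axis. Payload 8.4 kg.
Tool frame: the origin (TCP) lies midway between the tips of the shut fingers; the grasp point (between the pads) lies arm.grip_point_offset behind it (arm.grip_point_offset is the distance from the TCP to the grasp point, in m); z points along the fingers, y is the line along which they close (so a half turn about z gives the same grasp; the last joint's range is limited). The gripper opens to 87 mm and grips with 3 to 60 N. Pads are 19 mm wide; open, the fingers measure 117 mm over their backs; the gripper's body (75 mm by 190 mm) begins 51 mm behind the grasp point.
Start: joints at [-1.332, 0.333, 0.04, 1.465, -0.013, 1.343, -0.059], TCP at [0.215, 0.613, 0.192] pointing down, gripper open.
Joint ranges: [-2.58, 2.58], [-0.38, 2.09], [-1.3, 1.39], [0.25, 2.4], [-1.5, 4.64], [0.08, 2.09], [-2.65, 2.65]. Speed limits (rad/s): [2.22, 2.22, 2.79, 2.79, 3.14, 3.14, 3.14].

### API

Orientations are given as [roll, pitch, yaw] about the fixed x, y, z axes, in that order (R = Rz(yaw) Ry(pitch) Rx(roll)).
In Python, from rig import arm gives the robot as it stands.
- The arm moves only by the tool send_rows, never from a script. Its argument "commands" is a list of rows, each a list of 7 numbers: the opening, from 0 (shut) to 1 (fully open), then the shift along the tool's x, y, z in m, then the turn, a rotation vector about the tool's x, y, z in rad. A call has 1 to 20 rows; each row is the pose to reach, as a shift and turn from the pose commanded when the call began, along the tool's axes at that moment; what a row does not reach only later rows make up. A row lasts 1/12 s, in which the tool goes at most 41.7 mm and 7.16 degrees, less where a joint would pass 70% of its speed; a pose out of reach is approached as far as the arm can. A call with a gripper value outside its range is refused whole. The fingers move at their own pace and stop on an object; the grip force is fixed at half the most. Time passes only in rows, so rows that repeat a pose let the fingers close. It gives the time, the measured TCP pose, the force, the opening and the grip force at its end, in the units of the state.
- arm.get_obs(): the state, without advancing time (a new reading comes with each control period).
- arm.camera(name): name is "scene" or "top" or "wrist"; returns (picture, depth): 420x560x3 uint8, red, green, blue; 420x560 float32, m along the optical axis (not along the pixel's ray), 0 where there is no reading.
- arm.camera_info(name): a dict with "vfov" (degrees; the focal length in pixels is half the picture's height over the tangent of half this angle, whatever the lens; pixels are square), "cx", "cy" (the principal point, pixels), "rvec" (rotation vector, rad) and "tvec" (3), from world to camera coordinates, as OpenCV has them; the wrist camera has in their place "hand_eye" (4x4, takes a point from camera to tool coordinates, whose origin is the TCP and whose axes are the flange's). Camera axes: x right, y down, z forward; pixel columns grow to the right and rows downward; lengths in m; the calibration is good to about 2 mm. A picture is of the moment at which its call begins: read the wrist's pose just before it. camera_info takes no time and is no camera call.
- arm.finish_job(): hands the job in; it is judged then, once.
Trained networks look in the newest picture that a camera, given by its name, has taken for a name from the list of things; names that differ only in an ending like _2 or _b are one class to them, and where a whole thing is asked for, a point or a joint stands for the part that bears it (a point fixed in the world has none). Each returns a list of dicts, best first, with "conf" (0 to 1); they miss things now and then, are a little off and sometimes report something else, mostly with a low value. They report only what shows in the picture. A call takes as long as a camera call.
- arm.search_frame(camera, name): "box" ([left, top, right, bottom] in pixels, round what is visible of it).
- arm.masks_of(camera, name): "mask" (420x560 bool, what is visible of it) and "box" ([left, top, right, bottom] in pixels, round what is visible of it).
The state is a dict: "t": time; "joint_pos": joint angles; "joint_vel": joint speeds; "effort": joint torques, N m; "tcp_pos": TCP position; "ee_rot": TCP orientation; "ft_force": force on the tool from outside, world axes, zero at the start; "ft_torque": the same for the moment, N m; "opening": finger opening in m; "gripper_force": force on a finger pad.
Only numpy, scipy, OpenCV 4.12 (cv2) and the standard library are available. Lean on these libraries where they do the work, as an engineer would, in place of code of your own. Each camera call takes 0.05 s, during which the arm holds its last target. There are 200 camera calls.

## Working session

There is one attempt and no reset: what is moved stays moved. The work goes in short steps, Python scripts to look and compute and a tool call to move; the robot and the scene stay as the last step left them, time stands still between calls to the robot, and variables do not carry over. Pictures are saved under pics/ and viewed, at most 10 in all, crops included, and the job is handed in when it is done.

Besides the shell and the picture viewer there is one more tool, called after "Call:" by a JSON object that holds its "fn" and its "kwargs", one argument or row to a line. send_rows: Moves the arm, as the interface text tells. Its arguments: {"type":"object","properties":{"commands":{"type":"array"}},"required":["commands"]}

```bash
ls; mkdir -p pics; cat > h.py <<'E'
import numpy as np, cv2
from scipy.spatial.transform import Rotation as R
from rig import arm
def cam(n):
    o=arm.get_obs(); p,d=arm.camera(n); i=arm.camera_info(n)
    f=210/np.tan(np.radians(i['vfov'])/2)
    if 'hand_eye' in i:
        T=np.eye(4);T[:3,:3]=Rt(o);T[:3,3]=o['tcp_pos'];T=T@np.array(i['hand_eye'])
    else:
        W=np.eye(4);W[:3,:3]=cv2.Rodrigues(np.array(i['rvec'],float))[0];W[:3,3]=np.ravel(i['tvec']);T=np.linalg.inv(W)
    return p,d,(f,i['cx'],i['cy'],T)
def Rt(o):
    r=np.ravel(o['ee_rot']); return R.from_euler('xyz',r).as_matrix() if r.size==3 else r.reshape(3,3)
def pts(d,c,m=None):
    f,cx,cy,T=c; m=(d>0) if m is None else m&(d>0)
    v,u=np.nonzero(m); z=d[v,u]
    P=np.c_[(u-cx)/f*z,(v-cy)/f*z,z]
    return P@T[:3,:3].T+T[:3,3],(u,v)
def proj(P,c):
    f,cx,cy,T=c; q=(np.atleast_2d(P)-T[:3,3])@T[:3,:3]
    return np.c_[q[:,0]/q[:,2]*f+cx,q[:,1]/q[:,2]*f+cy]
def save(n,p): cv2.imwrite('pics/'+n,cv2.cvtColor(p,cv2.COLOR_RGB2BGR))
E
python3 - <<'E'
from h import *
np.set_printoptions(precision=4,suppress=True)
print(arm.grip_point_offset,arm.get_obs())
names="cradle tailstock clamp_knob transmitter rest multimeter gauge screwdriver wrench paste_jar fitting parts_bin calibrator".split()
for n in ['top','scene']:
    p,d,c=cam(n); save(n+'0.png',p); print(n,c[3])
    np.savez(n+'0.npz',p=p,d=d)
    for k in names:
        for r in arm.masks_of(n,k)[:2]:
            P,_=pts(d,c,r['mask'])
            print(k,round(r['conf'],2),np.round(r['box']), P.min(0) if len(P) else'',np.median(P,0) if len(P) else'',P.max(0) if len(P) else '')
E
```

```text
pics
0.0187 {'t': 0.0, 'joint_pos': array([-1.3322,  0.3339,  0.0399,  1.4663, -0.0134,  1.3433, -0.0585]), 'joint_vel': array([-0.003 ,  0.0011, -0.0005, -0.0007,  0.0023, -0.0008,  0.0008]), 'effort': array([  0.0002, -65.6364,   1.3354, -40.3812,  -0.0597,   0.0448,
         0.0002]), 'tcp_pos': array([0.2153, 0.6128, 0.1913]), 'ee_rot': array([-3.14  ,  0.0001,  2.8038]), 'ft_force': array([-0.5877, -0.095 , -0.5421]), 'ft_torque': array([ 0.0098,  0.026 , -0.0017]), 'gripper_force': 0.0, 'opening': 0.08699158457484214}
top [[ 0.0296 -0.9897  0.1403  0.4194]
 [-0.9993 -0.0264  0.0245 -0.0255]
 [-0.0206 -0.1409 -0.9898  1.3338]
 [ 0.      0.      0.      1.    ]]
cradle 0.83 [164. 192. 285. 233.] [ 0.5049 -0.0178 -0.0032] [0.5713 0.1414 0.0125] [0.6416 0.3412 0.1094]
cradle 0.48 [325. 263. 332. 276.] [ 0.3977 -0.1625  0.0049] [ 0.4097 -0.1489  0.0155] [ 0.424  -0.1386  0.0375]
tailstock 0.81 [189. 199. 220. 225.] [0.5334 0.175  0.0159] [0.5649 0.2161 0.0632] [0.5978 0.257  0.1094]
tailstock 0.44 [193. 202. 206. 220.] [0.544  0.2116 0.0605] [0.5661 0.2215 0.1012] [0.5936 0.2441 0.1
[... 3010 characters left out ...]
9] [ 0.7171 -0.3236  0.0642]
fitting 0.51 [189. 225. 196. 237.] [ 0.397  -0.1656 -0.0025] [ 0.4144 -0.1559  0.0148] [ 0.4253 -0.1361  0.0365]
fitting 0.36 [283. 270. 321. 309.] [ 0.712  -0.2413 -0.003 ] [ 0.7642 -0.1838  0.0309] [ 0.8025 -0.1107  0.0392]
parts_bin 0.68 [ 93. 312. 171. 383.] [ 0.454  -0.5561 -0.0048] [ 0.5149 -0.5005  0.0098] [ 0.5897 -0.4313  0.0545]
parts_bin 0.34 [283. 275. 317. 313.] [ 0.7165 -0.2413 -0.001 ] [ 0.7638 -0.1848  0.031 ] [ 0.8025 -0.1244  0.0392]
calibrator 0.9 [343. 133. 394. 158.] [ 0.6153  0.3599 -0.0038] [0.6922 0.4016 0.0243] [0.767  0.4833 0.0334]
calibrator 0.66 [297. 144. 314. 157.] [0.5465 0.2089 0.0636] [0.5668 0.2201 0.0903] [0.5868 0.2341 0.1079]
```

```bash
python3 - <<'E'
from h import *
p=np.load('top0.npz')['p']; q=np.load('scene0.npz')['p']
a=cv2.resize(p[110:290,90:490],(800,360),interpolation=cv2.INTER_CUBIC)
save('topz.png',a)
E
```

```text
(no output)
```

View pics/topz.png

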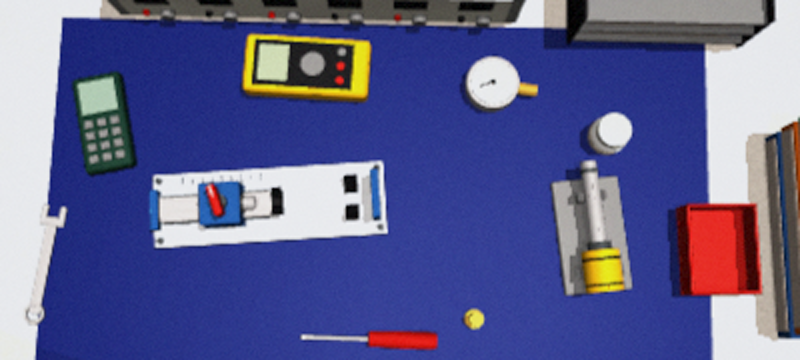

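```bash
cat >> h.py <<'E'
np.set_printoptions(precision=4,suppress=True)
def go(p,yaw):
    "delta for grasp: TCP p, yaw deg, tool down"
    o=arm.get_obs(); A=Rt(o); B=(R.from_euler('z',yaw,degrees=True)*R.from_euler('x',np.pi)).as_matrix()
    dl=A.T@(np.array(p)-o['tcp_pos']); rv=R.from_matrix(A.T@B).as_rotvec()
    print('delta',np.round(dl,4),np.round(rv,4),'rows',max(np.linalg.norm(dl)/.0417,np.degrees(np.linalg.norm(rv))/7.16))
E
python3 - <<'E'
from h import *
print(arm.camera_info('wrist'))
go([.566,.20,.33],17)
E
```

```text
{'vfov': 64.45373004730764, 'cx': 283.4591406906238, 'cy': 215.111766541924, 'hand_eye': array([[-0.0005, -0.9531, -0.3026,  0.0831],
       [ 1.    , -0.0003, -0.0007,  0.0001],
       [ 0.0006, -0.3026,  0.9531, -0.1924],
       [ 0.    ,  0.    ,  0.    ,  1.    ]])}
delta [-0.4677 -0.2737 -0.1379] [-0.      0.0001  2.507 ] rows 20.0618633453552
```

Call:
{"fn": "send_rows", "kwargs": {
  "commands": [
    [1,-0.1,-0.06,-0.1379,0,0,0.2],
    [1,-0.468,-0.274,-0.138,0,0,2.507],
    [1,-0.468,-0.274,-0.138,0,0,2.507],
    [1,-0.468,-0.274,-0.138,0,0,2.507],
    [1,-0.468,-0.274,-0.138,0,0,2.507],
    [1,-0.468,-0.274,-0.138,0,0,2.507],
    [1,-0.468,-0.274,-0.138,0,0,2.507],
    [1,-0.468,-0.274,-0.138,0,0,2.507],
    [1,-0.468,-0.274,-0.138,0,0,2.507],
    [1,-0.468,-0.274,-0.138,0,0,2.507],
    [1,-0.468,-0.274,-0.138,0,0,2.507],
    [1,-0.468,-0.274,-0.138,0,0,2.507],
    [1,-0.468,-0.274,-0.138,0,0,2.507],
    [1,-0.468,-0.274,-0.138,0,0,2.507],
    [1,-0.468,-0.274,-0.138,0,0,2.507],
    [1,-0.468,-0.274,-0.138,0,0,2.507],
    [1,-0.468,-0.274,-0.138,0,0,2.507],
    [1,-0.468,-0.274,-0.138,0,0,2.507],
    [1,-0.468,-0.274,-0.138,0,0,2.507],
    [1,-0.468,-0.274,-0.138,0,0,2.507]
  ]
}}

```text
t: 3.07
tcp_pos: [0.5662, 0.1996, 0.3302]
ee_rot: [-3.142, -0.0, 0.298]
ft_force: [-0.3, 0.3, -0.1]
opening: 0.0872
gripper_force: 0.0
```

```bash
python3 - <<'E'
from h import *
p,d,c=cam('wrist'); np.savez('w1.npz',p=p,d=d); save('w1.png',p)
P,(u,v)=pts(d,c); rgb=p[v,u].astype(int)
reg=(P[:,0]>.45)&(P[:,0]<.70)&(P[:,1]>-.08)&(P[:,1]<.38)
w=reg&(abs(P[:,2]-.012)<.006)&(rgb.min(1)>120)
for m,n in [(w,'plate'),(reg&(P[:,2]>.095),'knobtop'),(reg&(abs(P[:,2]-.064)<.006)&(rgb[:,2]>rgb[:,0]+40),'bluetop')]:
    (cx,cy),(a,b),g=cv2.minAreaRect(P[m,:2].astype(np.float32)*1000); print(n,m.sum(),cx,cy,a,b,g,np.median(P[m],0),P[m].min(0),P[m].max(0))
for k in ['cradle','tailstock','clamp_knob']:
    for r in arm.masks_of('wrist',k)[:1]:
        Q,_=pts(d,c,r['mask']); print(k,r['conf'],r['box'],Q.min(0),np.median(Q,0),Q.max(0))
        (cx,cy),(a,b),g=cv2.minAreaRect(Q[Q[:,2]>.095][:,:2].astype(np.float32)*1000) if k=='clamp_knob' else ((0,0),(0,0),0); print(cx,cy,a,b,g)
E
```

```text
plate 10207 572.060791015625 159.67051696777344 110.12366485595703 349.59930419921875 5.1230998039245605 [0.588  0.127  0.0121] [ 0.5031 -0.0184  0.006 ] [0.6419 0.3382 0.018 ]
knobtop 66566 577.5108032226562 204.47442626953125 54.19020462036133 168.0384521484375 17.04835319519043 [0.5904 0.207  0.4538] [0.5408 0.1315 0.095 ] [0.6263 0.2921 0.4736]
bluetop 1769 575.3681030273438 123.79679870605469 69.87671661376953 262.3403015136719 5.1110920906066895 [0.5752 0.2113 0.0642] [ 0.5352 -0.0086  0.058 ] [0.6216 0.2567 0.0698]
cradle 0.58 [190.0, 110.6, 431.9, 222.4] [ 0.5032 -0.0406 -0.001 ] [0.5811 0.146  0.0127] [0.6409 0.3388 0.106 ]
0 0 0 0 0
tailstock 0.76 [239.3, 136.0, 301.6, 196.1] [0.5225 0.1713 0.0119] [0.5718 0.2224 0.064 ] [0.5995 0.2599 0.106 ]
0 0 0 0 0
clamp_knob 0.58 [256.4, 154.5, 272.5, 190.5] [0.5455 0.2113 0.0621] [0.5677 0.2239 0.1031] [0.5889 0.2362 0.106 ]
566.43359375 225.13449096679688 45.59756088256836 12.984953880310059 20.55342674255371
```

View pics/w1.png

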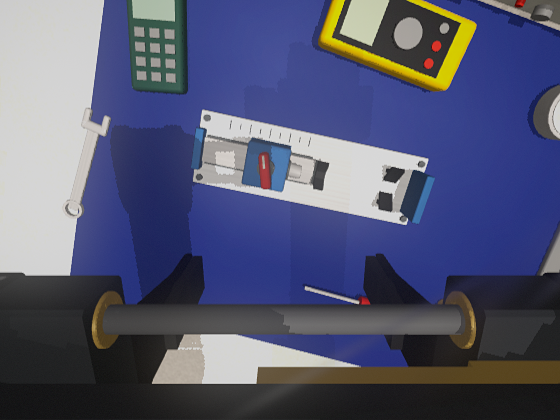

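```bash
python3 - <<'E'
from h import *
go([.5664,.2251,.073],20.5)
E
```

```text
delta [ 0.008  -0.0241  0.2572] [-0.      0.     -0.0493] rows 6.197022213714941
```

Call:
{"fn": "send_rows", "kwargs": {
  "commands": [
    [1,0.008,-0.024,0.04,0,0,-0.06],
    [1,0.008,-0.024,0.08,0,0,-0.06],
    [1,0.008,-0.024,0.12,0,0,-0.06],
    [1,0.008,-0.024,0.16,0,0,-0.06],
    [1,0.008,-0.024,0.19,0,0,-0.06],
    [1,0.008,-0.024,0.22,0,0,-0.06],
    [1,0.008,-0.024,0.24,0,0,-0.06],
    [1,0.008,-0.024,0.257,0,0,-0.06],
    [1,0.008,-0.024,0.257,0,0,-0.06],
    [1,0.008,-0.024,0.257,0,0,-0.06],
    [0,0.008,-0.024,0.257,0,0,-0.06],
    [0,0.008,-0.024,0.257,0,0,-0.06],
    [0,0.008,-0.024,0.257,0,0,-0.06],
    [0,0.008,-0.024,0.257,0,0,-0.06],
    [0,0.008,-0.024,0.257,0,0,-0.06],
    [0,0.008,-0.024,0.257,0,0,-0.06],
    [0,0.008,-0.024,0.257,0,0,-0.06],
    [0,0.008,-0.024,0.257,0,0,-0.06]
  ]
}}

```text
t: 4.77
tcp_pos: [0.5666, 0.2249, 0.0732]
ee_rot: [3.142, 0.0, 0.364]
ft_force: [1.1, 0.1, -0.3]
opening: 0.0415
gripper_force: 0.0
```

Call:
{"fn": "send_rows", "kwargs": {
  "commands": [
    [0,0,0,0,0,0,0],
    [0,0,0,0,0,0,0],
    [0,0,0,0,0,0,0],
    [0,0,0,0,0,0,0],
    [0,0,0,0,0,0,0],
    [0,0,0,0,0,0,0]
  ]
}}

```text
t: 5.27
tcp_pos: [0.5676, 0.2236, 0.0743]
ee_rot: [3.14, -0.001, 0.363]
ft_force: [-1.1, 1.7, 3.3]
opening: 0.0042
gripper_force: 1.4
```

```bash
python3 - <<'E'
from h import *
print(arm.get_obs()['opening'],arm.get_obs()['gripper_force'])
p,d,c=cam('wrist'); save('w2.png',p)
q,d2,c2=cam('scene'); 
z=cv2.resize(q[110:200,250:370],(560,420),interpolation=cv2.INTER_CUBIC)
save('s2.png',np.hstack([cv2.resize(p,(400,300)),cv2.resize(z,(400,300))]))
E
```

```text
0.004201589498046348 1.3750062324106693
```

View pics/s2.png

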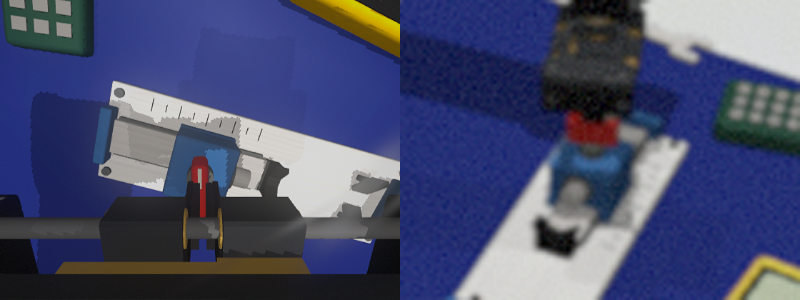

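Call:
{"fn": "send_rows", "kwargs": {
  "commands": [
    [0,0,0,0,0,0,0],
    [0,0,0,0,0,0,0],
    [0,0,0,0,0,0,0]
  ]
}}

```text
t: 5.62
tcp_pos: [0.5674, 0.2249, 0.0742]
ee_rot: [-3.142, -0.002, 0.364]
ft_force: [-0.2, -0.8, 7.2]
opening: 0.0002
gripper_force: 3.5
```

```bash
python3 - <<'E'
from h import *
p,d,c=cam('wrist')
save('w3.png',cv2.resize(p[180:400,200:370],(680,600)))
o=arm.get_obs();print(o['opening'],o['gripper_force'],o['tcp_pos'],o['ee_rot'],o['ft_force'],o['ft_torque'])
P,(u,v)=pts(d,c);rgb=p[v,u].astype(int)
m=(rgb[:,0]>110)&(rgb[:,1]<60)&(rgb[:,2]<60)&(P[:,0]>.5)
print(m.sum(),np.median(P[m],0),P[m].min(0),P[m].max(0))
E
```

```text
0.0008771956817109304 3.4950945479795337 [0.5673 0.225  0.0742] [-3.1415 -0.0015  0.3636] [-1.0771  0.0893  7.5374] [-0.2345  0.4022  0.0782]
378 [0.5829 0.2318 0.1031] [0.5752 0.2238 0.1   ] [0.5891 0.2378 0.105 ]
```

View pics/w3.png

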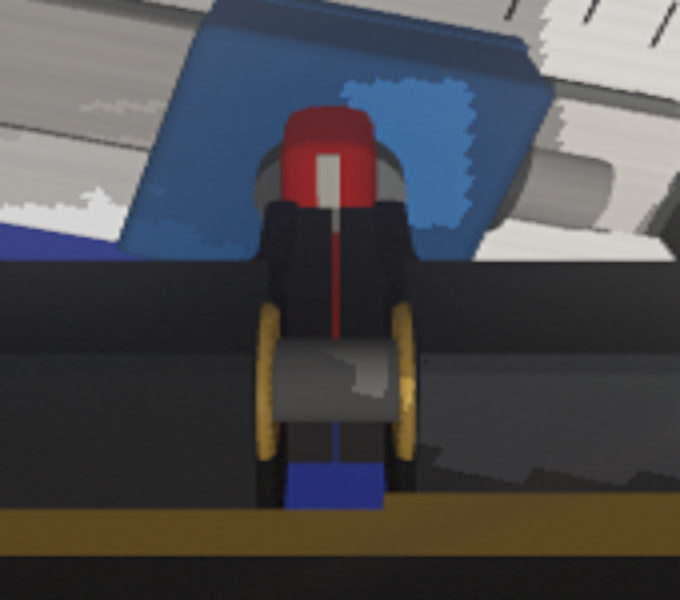

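```bash
python3 - <<'E'
from h import *
p,d,c=cam('wrist')
P,(u,v)=pts(d,c); A=np.full(p.shape,np.nan); A[v,u]=P
for y in (100,160,220,240,280,320,380,440,480):
  for x in (300,375):
    r,cc=int(180+y*220/600),int(200+x/4); print(y,x,p[r,cc],A[r,cc],d[r,cc])
p,d,c=cam('scene'); P,(u,v)=pts(d,c); rgb=p[v,u].astype(int)
print(proj([[.5664,.2251,.105],[.5664,.2251,.076]],c))
n=(np.hypot(P[:,0]-.567,P[:,1]-.225)<.05)&(P[:,2]>.07)
red=n&(rgb[:,0]>1.8*rgb[:,1]); dk=n&(rgb.max(1)<60)
print('red',red.sum(),P[red].min(0),P[red].max(0),'dark',dk.sum(),np.sort(P[dk,2])[:12])
E
```

```text
100 300 [ 52  79 114] [0.5832 0.2364 0.0631] 0.21370839
100 375 [ 64 110 159] [0.5873 0.2257 0.0632] 0.21361756
160 300 [138  39  43] [0.5841 0.2357 0.103 ] 0.17551228
160 375 [105  37  42] [0.5871 0.2267 0.1018] 0.17678873
220 300 [34 35 39] [0.5752 0.2323 0.1098] 0.1719786
220 375 [33 33 40] [0.5782 0.2234 0.1089] 0.17293623
240 300 [34 33 38] [0.5753 0.2321 0.1189] 0.16328396
240 375 [36 35 40] [0.5781 0.2236 0.118 ] 0.16425826
280 300 [31 30 35] [0.5747 0.2315 0.1314] 0.15152635
280 375 [32 31 34] [0.5786 0.2243 0.1332] 0.14953716
320 300 [28 26 29] [0.5755 0.2315 0.1452] 0.13816662
320 375 [28 28 31] [0.5778 0.2243 0.1447] 0.13883215
380 300 [71 70 69] [0.596  0.2379 0.1912] 0.08793338
380 375 [99 97 96] [0.5983 0.2337 0.1921] 0.0868449
440 300 [39 37 37] [0.5611 0.2259 0.1533] 0.1351636
440 375 [39 38 37] [0.5643 0.2193 0.1541] 0.13415907
480 300 [ 39  45 116] [0.431  0.1816 0.0012] 0.32166964
480 375 [ 40  48 118] [0.4366 0.165  0.0004] 0.32260782
[[307.8715 144.5146]
 [307.4349 152.2587]]
red 1155 [0.5366 0.175  0.0751] [0.6125 0.2689 0.542 ] dark 1008 [0.1066 0.1094 0.1095 0.1098 0.1098 0.1106 0.191  0.1916 0.1919 0.192
 0.1922 0.1928]
```

```bash
python3 - <<'E'
from h import *
for f,(p,d) in {'w1':(np.load('w1.npz')['p'],np.load('w1.npz')['d']),'now':cam('wrist')[:2]}.items():
    i=arm.camera_info('wrist'); c=(210/np.tan(np.radians(i['vfov'])/2),i['cx'],i['cy'],np.array(i['hand_eye']))
    P,(u,v)=pts(d,c); n=(abs(P[:,0])<.03)&(P[:,2]<.03)&(p[v,u].max(1)<70)&(abs(P[:,1])<.08)&(P[:,2]>-.06)
    Q=P[n]; print(f,n.sum()); 
    for s in (-1,1):
        q=Q[s*Q[:,1]>0]; print(s,q.min(0),q.max(0)); 
        for z in np.arange(-.06,.03,.01):
            k=q[abs(q[:,2]-z)<.005]; 
            if len(k): print('  z',round(z,3),len(k),k.min(0)[:2],k.max(0)[:2])
E
```

```text
w1 2299
-1 [-0.0094 -0.0533 -0.06  ] [ 0.0124 -0.0427 -0.0293]
  z -0.06 241 [-0.0035 -0.0533] [ 0.0124 -0.0429]
  z -0.05 413 [-0.0094 -0.0529] [ 0.012  -0.0427]
  z -0.04 356 [-0.0087 -0.0521] [ 0.012  -0.0428]
  z -0.03 136 [-0.009  -0.0521] [ 0.012  -0.0427]
1 [-0.0093  0.0434 -0.06  ] [ 0.0124  0.0546 -0.0294]
  z -0.06 240 [-0.0031  0.0437] [0.0124 0.0546]
  z -0.05 415 [-0.0093  0.0434] [0.0122 0.0537]
  z -0.04 353 [-0.0092  0.0435] [0.0119 0.0526]
  z -0.03 145 [-0.009   0.0436] [0.0116 0.0527]
now 1085
-1 [-0.0227 -0.0142 -0.0599] [ 0.0123 -0.0003  0.0104]
  z -0.06 97 [ 0.0053 -0.0072] [ 0.0118 -0.0003]
  z -0.05 186 [ 0.009  -0.0092] [ 0.0123 -0.0003]
  z -0.04 148 [ 0.0093 -0.0087] [ 0.0118 -0.0004]
  z -0.03 64 [ 0.0093 -0.0087] [ 0.0118 -0.0004]
  z 0.0 24 [-0.0026 -0.012 ] [ 0.0086 -0.0086]
  z 0.01 17 [-0.0227 -0.0142] [ 0.009  -0.0082]
1 [-0.0208  0.0001 -0.0599] [0.012  0.0788 0.0294]
  z -0.06 93 [0.0051 0.001 ] [0.0119 0.0093]
  z -0.05 190 [-0.0047  0.0001] [0.012 0.01 ]
  z -0.04 145 [0.0093 0.0011] [0.012  0.0095]
  z -0.03 67 [0.0092 0.0011] [0.0119 0.0094]
  z 0.0 18 [0.0037 0.0069] [0.0091 0.0107]
  z 0.01 15 [-0.0208  0.007 ] [0.0089 0.0275]
  z 0.02 16 [-0.0178  0.0271] [0.002  0.0336]
```

Call:
{"fn": "send_rows", "kwargs": {
  "commands": [
    [0,0,0,-0.02,0,0,0],
    [0.6,0,0,-0.03,0,0,0],
    [0.6,0,0,-0.03,0,0,0],
    [0.6,0,0,-0.03,0,0,0],
    [0.6,0,0,-0.03,0,0,0],
    [0.6,0,0,-0.03,0,0,0],
    [0.6,0,0,-0.03,0,0,0],
    [0.6,0,0,-0.03,0,0,0],
    [0.6,0,0,-0.03,0,0,0],
    [0.6,0,0,-0.03,0,0,0]
  ]
}}

```text
t: 6.65
tcp_pos: [0.5665, 0.2248, 0.1029]
ee_rot: [3.141, 0.0, 0.364]
ft_force: [-0.4, -0.2, -0.0]
opening: 0.0492
gripper_force: 0.0
```

Fingers are really about 29 mm shorter than the TCP says; descend to TCP 0.045 (tips 0.074) gradually.

Call:
{"fn": "send_rows", "kwargs": {
  "commands": [
    [0.6,0,0,0.02,0,0,0],
    [0.6,0,0,0.03,0,0,0],
    [0.6,0,0,0.04,0,0,0],
    [0.6,0,0,0.045,0,0,0],
    [0.6,0,0,0.05,0,0,0],
    [0.6,0,0,0.055,0,0,0],
    [0.6,0,0,0.057,0,0,0],
    [0.6,0,0,0.057,0,0,0],
    [0,0,0,0.057,0,0,0],
    [0,0,0,0.057,0,0,0],
    [0,0,0,0.057,0,0,0],
    [0,0,0,0.057,0,0,0],
    [0,0,0,0.057,0,0,0],
    [0,0,0,0.057,0,0,0],
    [0,0,0,0.057,0,0,0],
    [0,0,0,0.057,0,0,0],
    [0,0,0,0.057,0,0,0]
  ]
}}

```text
t: 8.07
tcp_pos: [0.5665, 0.2255, 0.0463]
ee_rot: [-3.141, -0.0, 0.364]
ft_force: [-0.8, 2.1, 1.9]
opening: 0.0128
gripper_force: 30.0
```

Call:
{"fn": "send_rows", "kwargs": {
  "commands": [
    [0,0,0,0,0,0,-0.1],
    [0,0,0,0,0,0,-0.2],
    [0,0,0,0,0,0,-0.3],
    [0,0,0,0,0,0,-0.4],
    [0,0,0,0,0,0,-0.5],
    [0,0,0,0,0,0,-0.6],
    [0,0,0,0,0,0,-0.7],
    [0,0,0,0,0,0,-0.8],
    [0,0,0,0,0,0,-0.9],
    [0,0,0,0,0,0,-1.0],
    [0,0,0,0,0,0,-1.1],
    [0,0,0,0,0,0,-1.2],
    [0,0,0,0,0,0,-1.24],
    [0,0,0,0,0,0,-1.24],
    [0,0,0,0,0,0,-1.24]
  ]
}}

```text
t: 9.32
tcp_pos: [0.5666, 0.225, 0.0462]
ee_rot: [-3.142, -0.0, 1.602]
ft_force: [-0.8, 1.0, 0.8]
opening: 0.013
gripper_force: 30.0
```

```bash
python3 - <<'E'
from h import *
o=arm.get_obs();print(o['opening'],o['gripper_force'],o['ft_force'],o['ft_torque'],o['tcp_pos'],o['joint_pos'])
# slide: cradle x dir
a=np.radians(95.12);go(o['tcp_pos']+.057*np.array([np.cos(a),np.sin(a),0]),np.degrees(o['ee_rot'][2]))
E
```

```text
0.013002191763805097 29.999927426688373 [-0.7552  0.9943  0.8085] [0.2423 0.214  0.0501] [0.5666 0.225  0.0462] [-0.7153  0.3773  0.3258  1.7458 -0.1373  1.0407 -0.3099]
delta [ 0.0569 -0.0033  0.    ] [-0.0001 -0.0002  0.    ] rows 1.3669064748201436
```

Call:
{"fn": "send_rows", "kwargs": {
  "commands": [
    [0,0.008,-0.0005,0,0,0,0],
    [0,0.016,-0.001,0,0,0,0],
    [0,0.024,-0.0015,0,0,0,0],
    [0,0.032,-0.002,0,0,0,0],
    [0,0.04,-0.0025,0,0,0,0],
    [0,0.048,-0.003,0,0,0,0],
    [0,0.053,-0.003,0,0,0,0],
    [0,0.057,-0.0033,0,0,0,0],
    [0,0.057,-0.0033,0,0,0,0],
    [0,0.057,-0.0033,0,0,0,0],
    [0,0.057,-0.0033,0,0,0,0]
  ]
}}

```text
t: 10.23
tcp_pos: [0.5614, 0.2821, 0.0462]
ee_rot: [3.141, -0.001, 1.604]
ft_force: [1.0, 1.1, 1.2]
opening: 0.0126
gripper_force: 30.0
```

Call:
{"fn": "send_rows", "kwargs": {
  "commands": [
    [0.6,0,0,0,0,0,0],
    [0.8,0,0,0,0,0,0],
    [1,0,0,0,0,0,0],
    [1,0,0,0,0,0,0],
    [1,0,0,-0.02,0,0,0],
    [1,0,0,-0.06,0,0,0],
    [1,0,0,-0.1,0,0,0],
    [1,0,0,-0.14,0,0,0],
    [1,0,0,-0.18,0,0,0],
    [1,0,0,-0.22,0,0,0]
  ]
}}

```text
t: 11.07
tcp_pos: [0.5611, 0.2812, 0.2681]
ee_rot: [-3.141, 0.0, 1.603]
ft_force: [0.4, 0.3, -1.2]
opening: 0.0713
gripper_force: 0.0
```

```bash
python3 - <<'E'
from h import *
go([.53,-.32,.28],8)
E
```

```text
delta [-0.5999 -0.0506 -0.0118] [0.     0.0002 1.4637] rows 14.43925831361576
```

Call:
{"fn": "send_rows", "kwargs": {
  "commands": [
    [1,-0.6,-0.05,-0.012,0,0,1.464],
    [1,-0.6,-0.05,-0.012,0,0,1.464],
    [1,-0.6,-0.05,-0.012,0,0,1.464],
    [1,-0.6,-0.05,-0.012,0,0,1.464],
    [1,-0.6,-0.05,-0.012,0,0,1.464],
    [1,-0.6,-0.05,-0.012,0,0,1.464],
    [1,-0.6,-0.05,-0.012,0,0,1.464],
    [1,-0.6,-0.05,-0.012,0,0,1.464],
    [1,-0.6,-0.05,-0.012,0,0,1.464],
    [1,-0.6,-0.05,-0.012,0,0,1.464],
    [1,-0.6,-0.05,-0.012,0,0,1.464],
    [1,-0.6,-0.05,-0.012,0,0,1.464],
    [1,-0.6,-0.05,-0.012,0,0,1.464],
    [1,-0.6,-0.05,-0.012,0,0,1.464],
    [1,-0.6,-0.05,-0.012,0,0,1.464],
    [1,-0.6,-0.05,-0.012,0,0,1.464],
    [1,-0.6,-0.05,-0.012,0,0,1.464],
    [1,-0.6,-0.05,-0.012,0,0,1.464]
  ]
}}

```text
t: 12.57
tcp_pos: [0.5314, -0.3187, 0.2778]
ee_rot: [-3.141, 0.0, 0.14]
ft_force: [0.4, -0.4, 0.5]
opening: 0.0868
gripper_force: 0.0
```

```bash
python3 - <<'E'
from h import *
o=arm.get_obs();print(o['t'],o['tcp_pos'],o['ee_rot'])
# check cradle from fixed cam
p,d,c=cam('top')
P,(u,v)=pts(d,c);rgb=p[v,u].astype(int)
m=(P[:,2]>.095)&(P[:,2]<.12)&(abs(P[:,0]-.56)<.06)&(P[:,1]>.15)&(P[:,1]<.36)
(cx,cy),s,g=cv2.minAreaRect(P[m,:2].astype(np.float32)*1000); print('knob',m.sum(),cx,cy,s,g)
p,d,c=cam('wrist'); np.savez('w4.npz',p=p,d=d); save('w4.png',p)
r=arm.masks_of('wrist','transmitter'); print([(x['conf'],x['box']) for x in r])
P,(u,v)=pts(d,c); rgb=p[v,u].astype(int)
reg=(P[:,0]>.42)&(P[:,0]<.68)&(P[:,1]>-.42)&(P[:,1]<-.25)
m=r[0]['mask'];Q,(u,v)=pts(d,c,m);rgb=p[v,u].astype(int)
Q=Q[(Q[:,2]>.03)&(Q[:,2]<.08)]
print(len(Q),Q.min(0),Q.max(0))
yaw=np.radians(8)
for it in range(4):
    ax=np.array([np.cos(yaw),np.sin(yaw)]);n=np.array([-ax[1],ax[0]])
    s=Q[:,:2]@ax;t=Q[:,:2]@n
    b=np.arange(s.min(),s.max(),.008); cs=[]
    for x in b:
        k=(s>=x)&(s<x+.008)
        if k.sum()>15:
            top=np.percentile(Q[k,2],95); kk=k&(Q[:,2]>top-.004)  # crest
            cs.append((x+.004,(np.percentile(t[kk],2)+np.percentile(t[kk],98))/2,top,np.ptp(t[k])))
    cs=np.array(cs); f=np.polyfit(cs[:,0],cs[:,1],1); yaw+=np.arctan(f[0])
print(cs); print('yaw',np.degrees(yaw)); ends=np.percentile(s,[0.3,99.7]);print('ends',ends,np.ptp(ends))
mid=ends.mean(); print('centre',mid*ax+np.polyval(f,mid)*n)
E
```

```text
12.5667 [ 0.5314 -0.3187  0.2778] [-3.1409  0.0003  0.1403]
knob 81 561.431640625 280.3236083984375 (12.169995307922363, 45.0803337097168) 2.359853982925415
[(0.8, [269.5, 83.7, 311.5, 240.8])]
4041 [ 0.4531 -0.3598  0.0304] [ 0.6442 -0.2989  0.0739]
[[ 0.4135 -0.3893  0.0725  0.0524]
 [ 0.4215 -0.3882  0.0727  0.0521]
 [ 0.4295 -0.3884  0.0719  0.052 ]
 [ 0.4375 -0.3882  0.0721  0.0516]
 [ 0.4455 -0.3887  0.0721  0.0513]
 [ 0.4535 -0.3882  0.0724  0.0524]
 [ 0.4615 -0.3891  0.0723  0.0523]
 [ 0.4695 -0.3896  0.0707  0.0523]
 [ 0.4775 -0.3889  0.062   0.0324]
 [ 0.4855 -0.3886  0.0573  0.0233]
 [ 0.4935 -0.3889  0.0576  0.0218]
 [ 0.5015 -0.3878  0.0576  0.0217]
 [ 0.5095 -0.3887  0.0576  0.0216]
 [ 0.5175 -0.3887  0.0576  0.0227]
 [ 0.5255 -0.3881  0.0571  0.0227]
 [ 0.5335 -0.3884  0.0575  0.0225]
 [ 0.5415 -0.3888  0.0573  0.0225]
 [ 0.5495 -0.3885  0.0573  0.0222]
 [ 0.5575 -0.3885  0.0574  0.0235]
 [ 0.5655 -0.3884  0.0573  0.0233]
 [ 0.5735 -0.3887  0.0572  0.0232]
 [ 0.5815 -0.3886  0.0575  0.0241]
 [ 0.5895 -0.389   0.0576  0.024 ]
 [ 0.5975 -0.3889  0.0573  0.0239]]
yaw 7.202742628174532
ends [0.4109 0.5986] 0.18772835279417083
centre [ 0.5495 -0.3223]
```

View pics/w4.png

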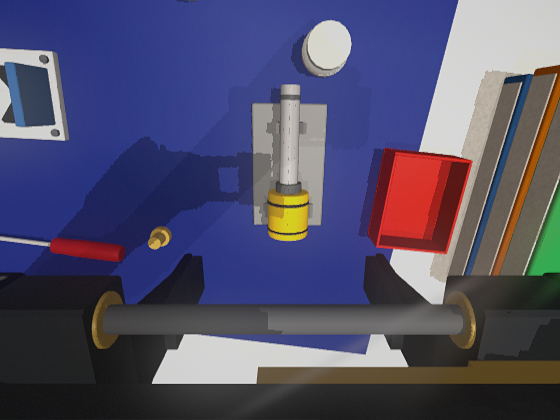

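```bash
python3 - <<'E'
from h import *
go([.5495,-.3223,-.002],7.2)
E
```

```text
delta [0.0167 0.007  0.2802] [-0.0007 -0.0003  0.0166] rows 6.732381345093343
```

Call:
{"fn": "send_rows", "kwargs": {
  "commands": [
    [1,0.0165,0.007,0.04,0,0,0.016],
    [1,0.0165,0.007,0.08,0,0,0.016],
    [1,0.0165,0.007,0.12,0,0,0.016],
    [1,0.0165,0.007,0.16,0,0,0.016],
    [1,0.0165,0.007,0.19,0,0,0.016],
    [1,0.0165,0.007,0.22,0,0,0.016],
    [1,0.0165,0.007,0.24,0,0,0.016],
    [1,0.0165,0.007,0.26,0,0,0.016],
    [1,0.0165,0.007,0.27,0,0,0.016],
    [1,0.0165,0.007,0.28,0,0,0.016],
    [1,0.0165,0.007,0.28,0,0,0.016],
    [1,0.0165,0.007,0.28,0,0,0.016]
  ]
}}

```text
t: 13.72
tcp_pos: [0.5489, -0.324, -0.0013]
ee_rot: [3.141, -0.0, 0.124]
ft_force: [-0.0, -0.0, 0.2]
opening: 0.087
gripper_force: 0.0
```

Call:
{"fn": "send_rows", "kwargs": {
  "commands": [
    [0,0,-0.0015,0,0,0,0],
    [0,0,-0.0015,0,0,0,0],
    [0,0,-0.0015,0,0,0,0],
    [0,0,-0.0015,0,0,0,0],
    [0,0,-0.0015,0,0,0,0],
    [0,0,-0.0015,0,0,0,0],
    [0,0,-0.0015,0,0,0,0],
    [0,0,-0.0015,0,0,0,0],
    [0,0,-0.0015,0,0,0,0],
    [0,0,-0.0015,0,0,0,0],
    [0,0,-0.0015,0,0,0,0],
    [0,0,-0.0015,0,0,0,0],
    [0,0,-0.0015,0,0,0,0],
    [0,0,-0.0015,0,0,0,0]
  ]
}}

```text
t: 14.88
tcp_pos: [0.5483, -0.3221, -0.0019]
ee_rot: [-3.141, 0.0, 0.124]
ft_force: [-1.8, 4.1, 2.2]
opening: 0.023
gripper_force: 30.0
```

Call:
{"fn": "send_rows", "kwargs": {
  "commands": [
    [0,0,0,-0.01,0,0,0],
    [0,0,0,-0.03,0,0,0],
    [0,0,0,-0.06,0,0,0],
    [0,0,0,-0.09,0,0,0],
    [0,0,0,-0.12,0,0,0],
    [0,0,0,-0.15,0,0,0],
    [0,0,0,-0.15,0,0,0],
    [0,0,0,-0.15,0,0,0]
  ]
}}

```text
t: 15.55
tcp_pos: [0.5487, -0.3236, 0.1493]
ee_rot: [3.14, -0.002, 0.123]
ft_force: [0.5, 1.0, -8.6]
opening: 0.0234
gripper_force: 30.0
```

```bash
python3 - <<'E'
from h import *
o=arm.get_obs();print(o['t'],o['tcp_pos'],o['ee_rot'],o['opening'],o['gripper_force'],o['ft_force'])
for cn in ('scene','top'):
    p,d,c=cam(cn); r=arm.masks_of(cn,'transmitter'); print([(x['conf'],x['box']) for x in r])
    P,_=pts(d,c,r[0]['mask']); T=(P-o['tcp_pos'])@Rt(o)
    T=T[(abs(T[:,1])<.03)&(T[:,2]>-.09)&(abs(T[:,0])<.13)]; print(len(T),np.percentile(T,[.5,99.5],axis=0))
    for a,b in ((-.095,-.04),(.03,.09)):
        k=T[(T[:,0]>a)&(T[:,0]<b)]; print(a,len(k),k.min(0),np.median(k,0),k.max(0)) if len(k) else 0
# seat pose in world
a=np.radians(95.12);ax=np.array([np.cos(a),np.sin(a)]);o0=np.array([.57206,.15967])-.06*ax
print('seat',o0); s=o0+.004*ax
go([s[0],s[1],.15],95.12)
E
```

```text
15.55 [ 0.5487 -0.3236  0.1493] [ 3.14   -0.0021  0.1232] 0.023412065726875424 29.997671842575073 [ 0.5458  0.9948 -8.5906]
[(0.79, [142.6, 224.4, 227.7, 262.0])]
580 [[-0.0945 -0.0172 -0.0756]
 [ 0.0954  0.0191 -0.0389]]
-0.095 116 [-0.0944 -0.0208 -0.0768] [-0.0833  0.0046 -0.0715] [-0.0699  0.0217 -0.0625]
0.03 305 [ 0.0301 -0.0118 -0.062 ] [ 0.0603  0.0057 -0.0549] [ 0.0899  0.0136 -0.0388]
[(0.44, [389.4, 183.9, 402.1, 199.1])]
139 [[ 0.0564 -0.0143 -0.0587]
 [ 0.101   0.016   0.0085]]
0.03 119 [ 0.0563 -0.0146 -0.0605] [ 0.0741 -0.0044 -0.0528] [ 0.0899  0.0103 -0.0417]
seat [0.5774 0.0999]
delta [ 0.0822 -0.4189 -0.0037] [-0.0037  0.0013 -1.5364] rows 12.294483670658337
```

Call:
{"fn": "send_rows", "kwargs": {
  "commands": [
    [0,0.006,-0.03,-0.004,0,0,-0.1],
    [0,0.012,-0.06,-0.004,0,0,-0.2],
    [0,0.018,-0.09,-0.004,0,0,-0.3],
    [0,0.024,-0.12,-0.004,0,0,-0.4],
    [0,0.03,-0.15,-0.004,0,0,-0.5],
    [0,0.036,-0.18,-0.004,0,0,-0.6],
    [0,0.042,-0.21,-0.004,0,0,-0.7],
    [0,0.048,-0.24,-0.004,0,0,-0.8],
    [0,0.054,-0.27,-0.004,0,0,-0.9],
    [0,0.06,-0.3,-0.004,0,0,-1.0],
    [0,0.065,-0.33,-0.004,0,0,-1.1],
    [0,0.07,-0.36,-0.004,0,0,-1.2],
    [0,0.075,-0.39,-0.004,0,0,-1.3],
    [0,0.08,-0.41,-0.004,0,0,-1.4],
    [0,0.082,-0.419,-0.004,0,0,-1.5],
    [0,0.082,-0.419,-0.004,0,0,-1.536],
    [0,0.082,-0.419,-0.004,0,0,-1.536],
    [0,0.082,-0.419,-0.004,0,0,-1.536]
  ]
}}

```text
t: 17.25
tcp_pos: [0.5773, 0.1025, 0.1508]
ee_rot: [-3.139, 0.001, 1.658]
ft_force: [0.1, -0.8, -6.7]
opening: 0.0231
gripper_force: 30.0
```

```bash
python3 - <<'E'
from h import *
o=arm.get_obs();print(o['t'],o['tcp_pos'],o['ee_rot'],o['opening'],o['gripper_force'],o['ft_force'])
a=np.radians(95.12);ax=np.array([np.cos(a),np.sin(a)]);n=np.array([-ax[1],ax[0]]);o0=np.array([.57206,.15967])-.06*ax
for cn in ('scene','top'):
    p,d,c=cam(cn); r=arm.masks_of(cn,'transmitter')
    for x in r[:1]:
        P,_=pts(d,c,x['mask']); C=np.c_[(P[:,:2]-o0)@ax,(P[:,:2]-o0)@n,P[:,2]]
        C=C[(abs(C[:,1])<.04)&(C[:,2]>.14)&(C[:,2]<.24)]; print(cn,x['conf'],len(C),np.percentile(C,[.5,99.5],axis=0) if len(C) else '')
s=o0+.004*ax
go([s[0],s[1],-.002],95.12)
E
```

```text
17.25 [0.5773 0.1025 0.1508] [-3.1394  0.001   1.6576] 0.023091638424966844 29.997548460960388 [ 0.0551 -0.7511 -6.6624]
scene 0.58 640 [[-0.095  -0.0263  0.1734]
 [ 0.0192  0.0259  0.2264]]
top 0.7 502 [[-0.0922 -0.0263  0.1948]
 [-0.0283  0.0262  0.2287]]
delta [ 0.0015 -0.0006  0.1539] [-0.0005  0.0003 -0.0024] rows 3.689988636827304
```

Call:
{"fn": "send_rows", "kwargs": {
  "commands": [
    [0,0.003,-0.0005,0.03,0,0,0],
    [0,0.003,-0.0005,0.06,0,0,0],
    [0,0.003,-0.0005,0.09,0,0,0],
    [0,0.003,-0.0005,0.11,0,0,0],
    [0,0.003,-0.0005,0.125,0,0,0],
    [0,0.003,-0.0005,0.135,0,0,0],
    [0,0.003,-0.0005,0.142,0,0,0],
    [0,0.003,-0.0005,0.147,0,0,0],
    [0,0.003,-0.0005,0.15,0,0,0],
    [0,0.003,-0.0005,0.152,0,0,0],
    [0,0.003,-0.0005,0.152,0,0,0],
    [0,0.003,-0.0005,0.152,0,0,0]
  ]
}}

```text
t: 18.45
tcp_pos: [0.5777, 0.1063, 0.0008]
ee_rot: [3.141, -0.0, 1.66]
ft_force: [-0.3, 0.8, -7.3]
opening: 0.0234
gripper_force: 30.0
```

Call:
{"fn": "send_rows", "kwargs": {
  "commands": [
    [0,0,0,0.001,0,0,0],
    [0,0,0,0.002,0,0,0],
    [0,0,0,0.003,0,0,0],
    [0,0,0,0.003,0,0,0]
  ]
}}

```text
t: 18.78
tcp_pos: [0.5776, 0.1063, -0.0017]
ee_rot: [3.141, -0.001, 1.66]
ft_force: [-4.8, -0.3, 4.5]
opening: 0.0232
gripper_force: 30.0
```

Seated contact. Release, wait, and rise.

Call:
{"fn": "send_rows", "kwargs": {
  "commands": [
    [0.5,0,0,0,0,0,0],
    [1,0,0,0,0,0,0],
    [1,0,0,0,0,0,0],
    [1,0,0,0,0,0,0],
    [1,0,0,0,0,0,0],
    [1,0,0,0,0,0,0],
    [1,0,0,0,0,0,0],
    [1,0,0,-0.02,0,0,0],
    [1,0,0,-0.06,0,0,0],
    [1,0,0,-0.1,0,0,0],
    [1,0,0,-0.14,0,0,0],
    [1,0,0,-0.18,0,0,0],
    [1,0,0,-0.22,0,0,0],
    [1,0,0,-0.25,0,0,0],
    [1,0,0,-0.25,0,0,0]
  ]
}}

```text
t: 20.03
tcp_pos: [0.5801, 0.1065, 0.2545]
ee_rot: [3.132, -0.003, 1.66]
ft_force: [0.8, -0.5, -0.0]
opening: 0.0865
gripper_force: 0.0
```

```bash
python3 - <<'E'
from h import *
o=arm.get_obs();print(o['t'],o['tcp_pos'],o['ee_rot'])
a=np.radians(95.12);ax=np.array([np.cos(a),np.sin(a)]);n=np.array([-ax[1],ax[0]]);o0=np.array([.57206,.15967])-.06*ax
for cn in ('top','wrist'):
    p,d,c=cam(cn); save(cn+'5.png',p)
    P,(u,v)=pts(d,c); C=np.c_[(P[:,:2]-o0)@ax,(P[:,:2]-o0)@n,P[:,2]]; rgb=p[v,u].astype(int)
    r=arm.masks_of(cn,'transmitter')
    if r:
        m=r[0]['mask'][v,u]&(abs(C[:,1])<.04)&(C[:,2]>.03)&(C[:,2]<.08); print(cn,r[0]['conf'],np.percentile(C[m],[.5,50,99.5],axis=0))
        st=m&(C[:,0]>0); h=m&(C[:,0]<-.04)
        for k in (st,h):
            if k.sum()>5: print('  ',k.sum(),np.percentile(C[k],[1,99],axis=0))
    k=(C[:,2]>.095)&(C[:,2]<.115)&(abs(C[:,1])<.05)&(C[:,0]>.1)&(C[:,0]<.25)
    if k.sum()>20: print('knob',cv2.minAreaRect(P[k,:2].astype(np.float32)*1000))
b=o0+.1811*ax; print('knob pred',b)
E
```

```text
20.0333 [0.5801 0.1065 0.2545] [ 3.1318 -0.0026  1.6596]
top 0.66 [[-0.0861 -0.0264  0.0432]
 [-0.0517  0.0018  0.0656]
 [-0.0017  0.0259  0.0766]]
   292 [[-0.086  -0.0263  0.0452]
 [-0.0402  0.0258  0.0746]]
knob ((561.0040893554688, 295.21173095703125), (11.739316940307617, 13.920393943786621), 6.464671611785889)
wrist 0.94 [[-0.0867 -0.0262  0.0401]
 [-0.02   -0.0003  0.0569]
 [ 0.1005  0.0252  0.0728]]
   1863 [[ 0.0011 -0.0122  0.0451]
 [ 0.1005  0.0111  0.0581]]
   1496 [[-0.0869 -0.0264  0.0514]
 [-0.0405  0.0252  0.0728]]
knob ((562.1488647460938, 270.28076171875), (12.939909934997559, 23.829957962036133), 1.7152369022369385)
knob pred [0.5613 0.2803]
```

View pics/wrist5.png

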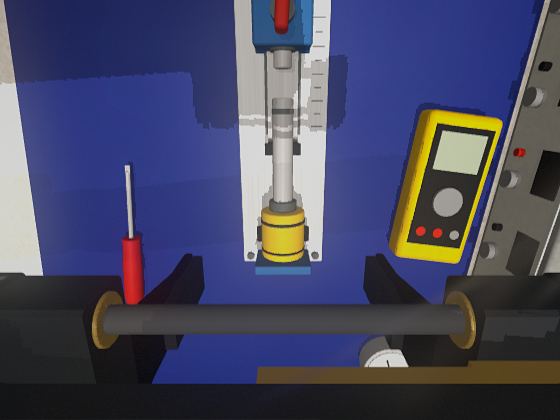

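```bash
python3 - <<'E'
from h import *
go([.5613,.281,.0465],91.9)
E
```

```text
delta [0.1756 0.0006 0.1995] [-0.0016  0.0004  0.0559] rows 6.373221205850809
```

Call:
{"fn": "send_rows", "kwargs": {
  "commands": [
    [0.6,0.04,0,0,0,0,0.055],
    [0.6,0.08,0,0,0,0,0.055],
    [0.6,0.12,0,0,0,0,0.055],
    [0.6,0.15,0,0,0,0,0.055],
    [0.6,0.175,0,0.02,0,0,0.055],
    [0.6,0.175,0,0.06,0,0,0.055],
    [0.6,0.175,0,0.09,0,0,0.055],
    [0.6,0.175,0,0.1,0,0,0.055],
    [0.6,0.175,0,0.1,0,0,0.055]
  ]
}}

```text
t: 20.98
tcp_pos: [0.5594, 0.279, 0.1431]
ee_rot: [-3.135, 0.004, 1.605]
ft_force: [0.1, -0.9, 0.2]
opening: 0.0528
gripper_force: 0.0
```

```bash
python3 - <<'E'
from h import *
print(arm.get_obs()['tcp_pos'],arm.get_obs()['ee_rot'],arm.get_obs()['joint_pos'])
go([.5613,.281,.0465],91.9)
E
```

```text
[0.5594 0.279  0.1431] [-3.1354  0.0041  1.6046] [-0.7817  0.3235  0.3095  1.5995 -0.1015  1.242  -0.4199]
delta [0.0023 0.0026 0.0965] [-0.0062  0.0041  0.0007] rows 2.316300784164748
```

Call:
{"fn": "send_rows", "kwargs": {
  "commands": [
    [0.6,0,0,0,0,0,0],
    [0.6,0,0,0,0,0,0],
    [0.6,0,0,0,0,0,0]
  ]
}}

```text
t: 21.23
tcp_pos: [0.563, 0.2807, 0.1494]
ee_rot: [3.139, -0.002, 1.604]
ft_force: [0.3, 0.2, 0.2]
opening: 0.0521
gripper_force: 0.0
```

```bash
python3 - <<'E'
from h import *
print(arm.get_obs()['tcp_pos'],arm.get_obs()['ee_rot'])
go([.5613,.281,.0465],91.9)
E
```

```text
[0.563  0.2807 0.1494] [ 3.1388 -0.0017  1.6041]
delta [ 0.0002 -0.002   0.1029] [ 0.0028 -0.0017  0.0002] rows 2.468365677673748
```

Call:
{"fn": "send_rows", "kwargs": {
  "commands": [
    [0.6,0,-0.001,0.03,0,0,0],
    [0.6,0,-0.001,0.055,0,0,0],
    [0.6,0,-0.001,0.075,0,0,0],
    [0.6,0,-0.001,0.085,0,0,0],
    [0.6,0,-0.001,0.092,0,0,0],
    [0.6,0,-0.001,0.098,0,0,0],
    [0.6,0,-0.001,0.102,0,0,0],
    [0.6,0,-0.001,0.102,0,0,0],
    [0,0,-0.001,0.102,0,0,0],
    [0,0,-0.001,0.102,0,0,0],
    [0,0,-0.001,0.102,0,0,0],
    [0,0,-0.001,0.102,0,0,0],
    [0,0,-0.001,0.102,0,0,0],
    [0,0,-0.001,0.102,0,0,0],
    [0,0,-0.001,0.102,0,0,0],
    [0,0,-0.001,0.102,0,0,0],
    [0,0,-0.001,0.102,0,0,0]
  ]
}}

```text
t: 22.65
tcp_pos: [0.5615, 0.2808, 0.0461]
ee_rot: [3.14, -0.001, 1.605]
ft_force: [0.2, 0.2, 4.6]
opening: 0.0129
gripper_force: 30.7
```

Call:
{"fn": "send_rows", "kwargs": {
  "commands": [
    [0,-0.006,0.0003,0,0,0,0],
    [0,-0.012,0.0007,0,0,0,0],
    [0,-0.018,0.001,0,0,0,0],
    [0,-0.022,0.0013,0,0,0,0],
    [0,-0.025,0.0015,0,0,0,0],
    [0,-0.027,0.0016,0,0,0,0],
    [0,-0.029,0.0017,0,0,0,0],
    [0,-0.031,0.0018,0,0,0,0],
    [0,-0.033,0.0019,0,0,0,0],
    [0,-0.034,0.002,0,0,0,0],
    [0,-0.034,0.002,0,0,0,0],
    [0,-0.034,0.002,0,0,0,0]
  ]
}}

```text
t: 23.65
tcp_pos: [0.5644, 0.2489, 0.0461]
ee_rot: [3.14, -0.003, 1.606]
ft_force: [1.1, 7.7, 4.0]
opening: 0.0131
gripper_force: 30.6
```

Call:
{"fn": "send_rows", "kwargs": {
  "commands": [
    [0,-0.001,0,0,0,0,0],
    [0,-0.002,0,0,0,0,0],
    [0,-0.003,0,0,0,0,0],
    [0,-0.003,0,0,0,0,0]
  ]
}}

```text
t: 23.98
tcp_pos: [0.5646, 0.2462, 0.0461]
ee_rot: [3.139, -0.004, 1.606]
ft_force: [2.2, 7.8, 2.3]
opening: 0.0125
gripper_force: 30.5
```

Call:
{"fn": "send_rows", "kwargs": {
  "commands": [
    [0,-0.001,0,0,0,0,0],
    [0,-0.002,0,0,0,0,0],
    [0,-0.002,0,0,0,0,0]
  ]
}}

```text
t: 24.23
tcp_pos: [0.5648, 0.2443, 0.0461]
ee_rot: [3.139, -0.004, 1.606]
ft_force: [3.0, 9.6, 2.3]
opening: 0.0127
gripper_force: 30.5
```

Call:
{"fn": "send_rows", "kwargs": {
  "commands": [
    [0,-0.001,0,0,0,0,0],
    [0,-0.002,0,0,0,0,0],
    [0,-0.002,0,0,0,0,0]
  ]
}}

```text
t: 24.48
tcp_pos: [0.5649, 0.2434, 0.0461]
ee_rot: [3.139, -0.005, 1.607]
ft_force: [3.5, 12.5, 1.7]
opening: 0.0127
gripper_force: 30.7
```

Call:
{"fn": "send_rows", "kwargs": {
  "commands": [
    [0,-0.001,0,0,0,0,0],
    [0,-0.002,0,0,0,0,0],
    [0,-0.002,0,0,0,0,0]
  ]
}}

```text
t: 24.73
tcp_pos: [0.5649, 0.2433, 0.0461]
ee_rot: [3.138, -0.007, 1.608]
ft_force: [4.4, 16.5, -1.6]
opening: 0.0129
gripper_force: 30.6
```

Call:
{"fn": "send_rows", "kwargs": {
  "commands": [
    [0,0,0,0,0,0,0.1],
    [0,0,0,0,0,0,0.2],
    [0,0,0,0,0,0,0.3],
    [0,0,0,0,0,0,0.4],
    [0,0,0,0,0,0,0.5],
    [0,0,0,0,0,0,0.6],
    [0,0,0,0,0,0,0.7],
    [0,0,0,0,0,0,0.8],
    [0,0,0,0,0,0,0.9],
    [0,0,0,0,0,0,1.0],
    [0,0,0,0,0,0,1.1],
    [0,0,0,0,0,0,1.2],
    [0,0,0,0,0,0,1.3],
    [0,0,0,0,0,0,1.34],
    [0,0,0,0,0,0,1.34],
    [0,0,0,0,0,0,1.34]
  ]
}}

```text
t: 26.07
tcp_pos: [0.5635, 0.2443, 0.0462]
ee_rot: [-3.135, -0.003, 0.269]
ft_force: [-2.1, 18.5, 4.9]
opening: 0.0126
gripper_force: 32.4
```

Call:
{"fn": "send_rows", "kwargs": {
  "commands": [
    [0.3,0,0,0,0,0,0],
    [0.6,0,0,0,0,0,0],
    [0.6,0,0,0,0,0,0],
    [0.6,0,0,0,0,0,0],
    [0.6,0,0,0,0,0,0],
    [0.6,0,0,-0.02,0,0,0],
    [0.6,0,0,-0.06,0,0,0],
    [0.6,0,0,-0.1,0,0,0],
    [0.6,0,0,-0.14,0,0,0],
    [0.6,0,0,-0.18,0,0,0],
    [0.6,0,0,-0.22,0,0,0],
    [0.6,0,0,-0.24,0,0,0],
    [0.6,0,0,-0.24,0,0,0],
    [0.6,0,0,-0.24,0,0,0]
  ]
}}

```text
t: 27.23
tcp_pos: [0.5646, 0.237, 0.286]
ee_rot: [-3.141, -0.001, 0.264]
ft_force: [-0.3, 0.1, -1.2]
opening: 0.0519
gripper_force: 0.0
```

```bash
python3 - <<'E'
from h import *
o=arm.get_obs();print(o['t'],o['tcp_pos'],o['ft_force'])
a=np.radians(95.12);ax=np.array([np.cos(a),np.sin(a)]);n=np.array([-ax[1],ax[0]]);o0=np.array([.57206,.15967])-.06*ax
p,d,c=cam('wrist'); save('w6.png',p)
P,(u,v)=pts(d,c); C=np.c_[(P[:,:2]-o0)@ax,(P[:,:2]-o0)@n,P[:,2]]
r=arm.masks_of('wrist','transmitter')
if r:
    m=r[0]['mask'][v,u]&(abs(C[:,1])<.04)&(C[:,2]>.03)&(C[:,2]<.08); print(r[0]['conf'],np.percentile(C[m],[.5,50,99.5],axis=0))
    h=m&(C[:,0]<-.04);s=m&(C[:,0]>0)
    for k in (h,s): print(np.percentile(C[k],[1,99],axis=0))
k=(C[:,2]>.095)&(C[:,2]<.115)&(abs(C[:,1])<.05)&(C[:,0]>.1)&(C[:,0]<.22)
(cx,cy),s,g=cv2.minAreaRect(P[k,:2].astype(np.float32)*1000);print('knob',cx,cy,s,g,(np.array([cx,cy])/1000-o0)@ax)
E
```

```text
27.2333 [0.5646 0.237  0.286 ] [-0.3209  0.0755 -1.2477]
0.69 [[-0.094  -0.0267  0.0356]
 [-0.0349 -0.0033  0.0574]
 [ 0.0942  0.0254  0.0731]]
[[-0.0943 -0.0268  0.0416]
 [-0.0406  0.0252  0.0732]]
[[ 0.0011 -0.012   0.0453]
 [ 0.0947  0.0105  0.0581]]
knob 564.5354614257812 244.3447265625 (46.22943115234375, 12.97818374633789) 20.869068145751953 0.14500837695288935
```

View pics/w6.png

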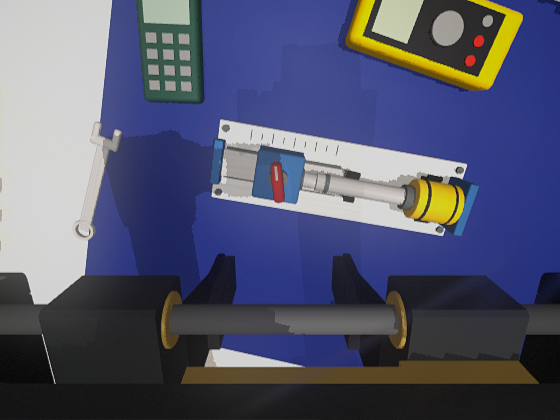

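The wrist picture shows the head (440,202) against the end stop (466,208), the nose (312,182) on the stem tip, and the knob bar (277,183) across the rail. The fit gives the tailstock at 0.040 m and the knob at about 1.30 rad, so I am handing in.

```bash
python3 -c "
from rig import arm
print(arm.finish_job())"
```

```text
the job is handed in; nothing more can be done
None
```

The transmitter is pinched between the nose and the end stop, the knob is tight at about 1.30 rad, and the job was handed in at about 27 s; no verdict came back.

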